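Open the heavy lid of a crucible furnace with its lid-lift lever and leave it latched

ROBOT

A 7-joint arm with a two-finger parallel gripper is mounted at the origin on the work surface; the furniture and walls round the work are solid. World frame = base frame: x ahead of the robot, y to its left, z up, the work surface at z = 0. Lengths are in m, angles in rad, forces in N, time in s.
With the tool pointing down it reaches from about 0.425 to 0.925 m from the base axis. Payload 6.8 kg.
Tool frame: the origin (TCP) lies midway between the tips of the shut fingers; the grasp point (between the pads) lies r.tcp_to_grasp behind it (r.tcp_to_grasp is the distance from the TCP to the grasp point, in m); z points along the fingers, y is the line along which they close (so a half turn about z gives the same grasp; the last joint's range is limited). The gripper opens to 85 mm and grips with 20 to 120 N. Pads are 22 mm wide; open, the fingers measure 114 mm over their backs; the gripper's body (76 mm by 85 mm) begins 54 mm behind the grasp point. The pads swing forward as they close: fully open they stand 13 mm farther back than shut.
Start: joints at [-1.394, 0.477, 0.022, 1.555, -0.011, 1.109, -0.083], TCP at [0.19, 0.648, 0.203] pointing down, gripper open.
Joint ranges: [-2.96, 2.96], [-0.34, 2.1], [-1.41, 1.46], [0.24, 2.44], [-1.37, 4.51], [0.17, 1.92], [-2.96, 2.96]. Speed limits (rad/s): [2.39, 2.39, 3.14, 3.14, 3.14, 3.14, 3.14].

INTERFACE

Orientations are given as [roll, pitch, yaw] about the fixed x, y, z axes, in that order (R = Rz(yaw) Ry(pitch) Rx(roll)).
In Python, from bench import r gives the robot as it stands. Calls block until the motion is done:
- r.reach(position, orientation): joint-space move of the TCP to a pose.
- r.movel(position, attitude=None, v=0.15, max_force=None): straight line of the TCP; attitude=None keeps the orientation; v is the mean speed in m/s. With max_force (N) it stops when the force on the tool has changed by that much, and returns True; else False.
- r.goto_joints(angles): joint-space move.
- r.command_gripper(opening): finger opening in m; the grip force is fixed at half the most; returns when the fingers have stopped.
- r.hold(seconds).
- r.ik(position, orientation): joint angles nearest the present ones, or None.
- r.snapshot(name): name is "scene" or "top" or "wrist"; returns a dict with "color" (480x640x3 uint8, blue, green, red), "fovy" (degrees; the focal length in pixels is half the picture's height over the tangent of half this angle, whatever the lens; pixels are square), "cx", "cy" (the principal point, pixels), "origin" and "orientation" of the camera in the world. Camera axes: x right, y up, looking along -z (the intrinsics and any distortion apply to the point x, -y, -z); pixel columns grow to the right and rows downward; lengths in m; the calibration is good to about 2 mm. A picture is of the moment at which its call begins. There is no depth.
A pose or a line that the arm cannot do raises r.Unreachable and nothing moves.
- r.hand_in(): hands the job in; it is judged then, once.
Readings, each from a call of its own:
- r.current_time_s(): time.
- r.current_q(): joint angles.
- r.current_qvel(): joint speeds.
- r.current_effort(): joint torques, N m.
- r.current_position(): TCP position.
- r.current_orientation(): TCP orientation.
- r.current_force(): force on the tool from outside, world axes, zero at the start.
- r.current_torque(): the same for the moment, N m.
- r.current_finger_gap(): finger opening in m.
- r.current_grip_force(): force on a finger pad.
Only numpy, scipy, OpenCV 4.12 (cv2) and the standard library are available. Lean on these libraries where they do the work, as an engineer would, in place of code of your own. Each camera call takes 0.05 s, during which the arm holds its last target. There are 200 camera calls.

TASK

Open the little crucible furnace and leave it open: press the red pedal of its lid-lift lever right down so that the heavy lid rises, push the pedal sideways, away from the furnace, until the bar is under the latch hook, then let it come up gently into the hook and take your hand away, so that the hook alone keeps the lid up. Only push with the fingertips, gripping and lifting nothing; do not touch the lid itself (it may still be hot) and never let it drop or jerk, and leave the things standing round about where they are.

Things in the scene. Friction and masses are not known exactly. Their poses are not given: they have to be found in the camera images.
- furnace: white bench furnace, shell 200 mm deep (x) x 176 mm wide (y), 162 mm tall without the lid, fixed to the bench. Origin on the bench under its centre; x points from its control panel (front) to its back, y to its left, z up. The lid-lift lever runs along its left side: pivot at (-12, 120, 141) mm, nose under a steel ear of the lid behind the pivot, pedal ahead of the furnace's front
- lid: white furnace lid, 200 x 177 x 20 mm, with a black vent knob on top; 1.5 kg, varying by 0.8 to 1.4 times. Origin at the middle of its underside, axes as the furnace's while shut. Hinged 103 mm behind that point; tilts up about 0.55 rad with the lever right down, about 0.41 rad (front edge some 80 mm up) when latched. It falls shut if the lever is let go unlatched
- lever (a joint): rocking of the lever about its pivot, rad. 0 at rest (pedal high), grows as the pedal goes down; stops at 0.645. Takes 4 to 12 N on the pedal. The bar is below the hook's lip from about 0.60 on; latched, it rises back to about 0.51
- swivel (a joint): sideways swing of the lever about an upright pin through the pivot, rad. 0 along the furnace's side, grows as the pedal moves to the left, away from the furnace (about 1 to 4 N at the pedal); the hook's post stops it at about 0.235. The bar is inside the hook, past the lip, from about 0.19. The hook blocks the swing unless the lever is right down
- pedal (a point): centre of the black tread's top face in the red pedal at the lever's end, moving with it. Tread 50 mm long between turned-up red sides 48 mm apart and 13 mm tall. At rest 198 mm ahead of the pivot, 204 mm over the bench, sloping 0.27 rad up to the front; right down 72 mm over the bench, sloping 0.375 rad the other way. It stays 208 mm from the pivot; latched it is 42 to 49 mm farther left
- lever_pivot (a point): crossing of the lever's pivot pin and its upright swivel pin, 141 mm over the bench; it does not move
- hook (a point): middle of the underside of the roof of the dark steel latch hook, on the furnace's left side, 85 mm ahead of the pivot, 124.5 mm over the bench and 19 mm to the left of the lever's rest line; opens downward, with a lip 6 mm deep on the side towards the furnace. The lever is a round bar of 10 mm
- petri_dish: covered glass dish, 60 mm across, 15 mm tall; origin under its centre. A bystander, loose
- spare_crucible: empty white porcelain crucible, 44 mm across, 36 mm tall, standing on the bench; origin under its centre. A bystander, loose
- vial_brown: small brown sample vial with a black cap, 28 mm across, 58 mm tall; origin under its centre. A bystander, loose
- vial_white: small white sample vial with a white cap, 28 mm across, 60 mm tall; origin under its centre. A bystander, loose
- timer: white bench timer with three keys lying on the bench, 62 x 66 x 18 mm; origin under its centre. A bystander, loose

How it is judged:
By the outcome, as a careful person would: the job done as asked, in the order asked, and still so for the second after the job is handed in, with the robot touching nothing.
It also fails if it takes over 48 s, if anything falls off the work surface, if the arm or the gripper's body presses on something with over 40 N, if the wrist force passes 120 N, or if a joint passes its speed limit or range.

## Working session

There is one attempt and no reset: what is moved stays moved. The work goes in short steps, each a Python script; the robot and the scene stay as the last script left them, time stands still between calls to the robot, and variables do not carry over. Pictures are saved under pics/ and viewed, at most 10 in all, crops included, and the job is handed in when it is done.

```bash
ls; mkdir -p pics
python3 - <<'E'
from bench import r
import cv2
for n in ("scene","top"):
    s=r.snapshot(n); cv2.imwrite(f"pics/{n}0.png",s["color"])
    print(n,{k:v for k,v in s.items() if k!="color"})
print(r.current_time_s(),r.current_position(),r.current_orientation(),r.tcp_to_grasp)
E
```

```text
pics
scene {'fovy': 47.90641595103034, 'cx': 324.7393753244023, 'cy': 247.27102038636227, 'origin': array([0.3871564 , 0.80519688, 0.65194745]), 'orientation': array([ 1.07529241,  0.01181409, -2.98011572])}
top {'fovy': 52.75482530438738, 'cx': 319.1583877502591, 'cy': 238.90355613846307, 'origin': array([ 0.37469212, -0.07719526,  1.06821417]), 'orientation': array([ 0.20231209, -0.00359154, -1.63562821])}
0.1 [0.18947712 0.64725137 0.20171744] [-3.13992761e+00  1.07260334e-04  2.85683569e+00] 0.0187
```

View pics/scene0.png

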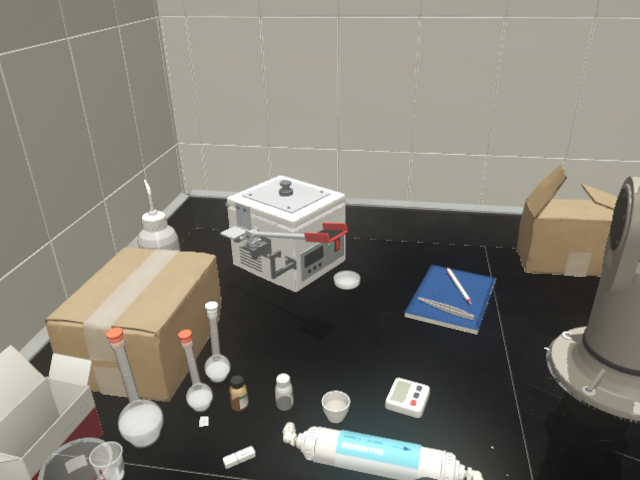

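View pics/top0.png

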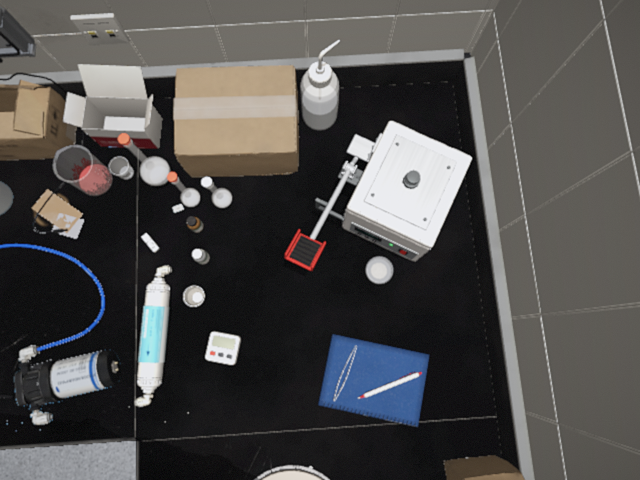

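The furnace is right of centre in the top view, with its knob at (411,180) and its pedal at (305,250). The lever runs along its upper-left side, the petri dish is at (379,270), and the other bystanders are well to the left. In the scene view the pedal is at (325,234). I'll zoom in to get precise points.

Run:
```python
import cv2,numpy as np
a=cv2.imread("pics/top0.png")[110:290,275:480]; b=cv2.imread("pics/scene0.png")[165:300,215:375]
a=cv2.resize(a,None,fx=2.9,fy=2.9,interpolation=cv2.INTER_CUBIC)
cv2.imwrite("pics/a.png",cv2.resize(cv2.imread("pics/top0.png")[110:285,275:480],(205*38//10,175*38//10)[:2],interpolation=cv2.INTER_CUBIC)[:600])
cv2.imwrite("pics/a.png",cv2.resize(cv2.imread("pics/top0.png")[115:275,280:480],None,fx=3.75,fy=3.75,interpolation=cv2.INTER_CUBIC))
cv2.imwrite("pics/b.png",cv2.resize(b,None,fx=4,fy=4,interpolation=cv2.INTER_CUBIC))
```

```text
(no output)
```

View pics/a.png

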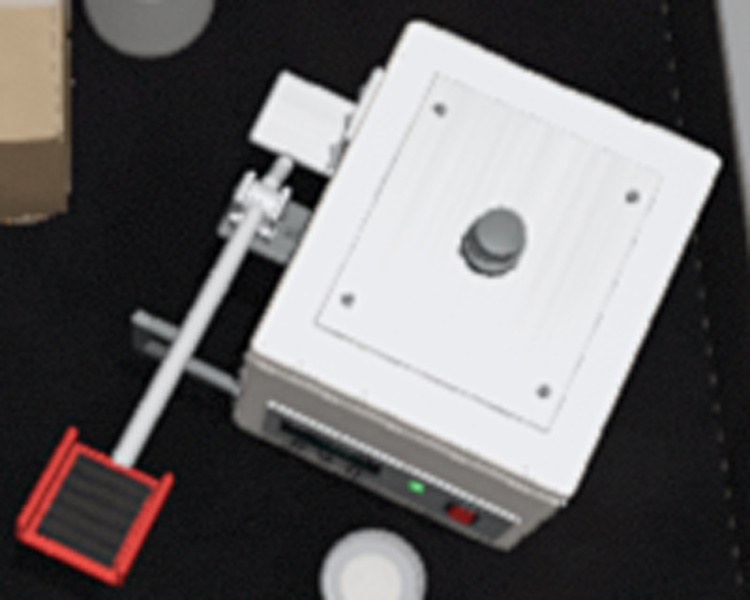

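View pics/b.png

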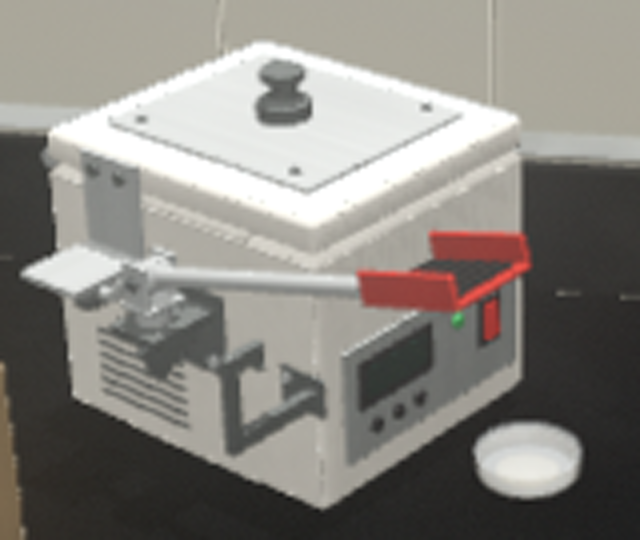

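Lid corners, tread centre and shell foot are all clear in both crops: lid in the top crop at (415,20), (722,158), (567,500) and (248,352), with the tread at (97,510). Next I'll fit the furnace pose from both cameras.

```bash
cat > h.py <<'E'
import numpy as np
from scipy.spatial.transform import Rotation as R
C={"scene":(47.90641595,324.739,247.271,[0.3871564,0.80519688,0.65194745],[1.07529241,0.01181409,-2.98011572]),
"top":(52.754825,319.158,238.9036,[0.37469212,-0.07719526,1.06821417],[0.20231209,-0.00359154,-1.63562821])}
def proj(c,P):
    fv,cx,cy,o,e=C[c]; f=240/np.tan(np.radians(fv/2))
    p=(np.atleast_2d(P)-o)@R.from_euler("xyz",e).as_matrix()
    return np.c_[cx-f*p[:,0]/p[:,2],cy+f*p[:,1]/p[:,2]]
def fw(F,P): # furnace frame -> world; F=(x,y,yaw)
    return np.atleast_2d(P)@R.from_euler("z",F[2]).as_matrix().T+[F[0],F[1],0]
E
python3 - <<'E'
from h import *
from scipy.optimize import least_squares
ob=np.array([[100,88,180],[100,-88,180],[-100,-88,180],[-100,88,180],[-210,120,204]])/1e3
to=np.array([[415,20],[722,158],[567,500],[248,352],[97,510]])/3.75+[280,115]
os_=np.array([[-100,88,180],[100,88,180],[100,-88,180],[-100,-88,180],[-100,88,0]])/1e3
ts=np.array([[315,225],[52,135],[262,42],[520,117],[323,508]])/4+[215,165]
res=lambda F:np.r_[(proj("top",fw(F,ob))-to).ravel(),(proj("scene",fw(F,os_))-ts).ravel()]
s=least_squares(res,[.6,-.25,-.5]); print(s.x); print(s.fun.reshape(-1,2).round(1))
F=s.x
print("pedal",fw(F,[-.21,.12,.204]),"pivot",fw(F,[-.012,.12,.141]))
# dish
E
```

```text
[ 0.65521438 -0.27550115 -0.51764677]
[[-0.  -0. ]
 [ 0.7  0.2]
 [ 1.4  0. ]
 [ 1.3 -0.5]
 [ 0.5 -0.9]
 [-0.2  1.5]
 [-1.8  0. ]
 [ 0.   0.5]
 [ 1.2  1.2]
 [ 1.   5.5]]
pedal [[ 0.5321077  -0.06730714  0.204     ]] pivot [[ 0.70416694 -0.16528478  0.141     ]]
```

```bash
cat >> h.py <<'E'
F0=(0.65521,-0.2755,-0.51765)
def pose(q,sw,h=0.,lat=0.,lon=0.,k=1.,spin=0.,F=F0):
    """TCP pose at tread centre + offsets (lat to the left, lon to the front, h along tread normal)"""
    s=0.27-q; M=R.from_euler("z",-sw)
    a=0.308-q
    N=np.array([np.sin(s),0,np.cos(s)]); f=np.array([-np.cos(s),0,np.sin(s)])
    p=M.apply(np.array([-.208*np.cos(a),lat,.208*np.sin(a)])+h*N+lon*f)+[-.012,.12,.141]
    rot=R.from_euler("z",F[2]-sw)*R.from_euler("y",k*s)*R.from_euler("x",np.pi)*R.from_euler("z",spin)
    return fw(F,p)[0],rot.as_euler("xyz")
E
python3 - <<'E'
from h import *
from bench import r
for k in (0,.5,1):
  for sp in (0,np.pi/2,np.pi,-np.pi/2):
    print(k,round(sp,2),[None if (j:=r.ik(*pose(q,sw,h,k=k,spin=sp))) is None else np.round(j,2).tolist() for q,sw,h in ((0,0,.1),(0,0,0),(.645,0,0),(.645,.22,0))])
E
```

```text
0 0 [[-0.9, 0.44, 1.3, 1.76, -0.44, 1.28, -1.59], [-0.92, 0.54, 1.29, 1.94, -0.58, 1.12, -1.48], [-0.83, 0.86, 1.27, 2.05, -0.99, 1.05, -1.15], [-0.88, 0.89, 1.27, 2.0, -1.0, 1.08, -1.44]]
0 1.57 [[-0.52, 0.23, 0.67, 1.74, -0.15, 1.22, 2.82], [-0.45, 0.27, 0.55, 1.91, -0.16, 1.0, 2.8], [-0.22, 0.43, 0.29, 2.01, -0.19, 0.72, 2.81], [-0.24, 0.46, 0.24, 1.96, -0.16, 0.74, 2.5]]
0 3.14 [[-0.67, 0.27, 0.87, 1.75, -0.22, 1.23, 1.31], [-0.62, 0.31, 0.78, 1.92, -0.25, 1.01, 1.32], [-0.49, 0.49, 0.64, 2.03, -0.43, 0.75, 1.47], [-0.48, 0.51, 0.56, 1.97, -0.38, 0.76, 1.14]]
0 -1.57 [[-0.73, 0.29, 0.96, 1.75, -0.25, 1.23, -0.22], [-0.73, 0.35, 0.94, 1.93, -0.33, 1.03, -0.17], [-0.66, 0.59, 0.9, 2.04, -0.64, 0.82, 0.1], [-0.6, 0.55, 0.72, 1.98, -0.51, 0.79, -0.32]]
0.5 0 [[-0.77, 0.57, 1.28, 1.66, -0.55, 1.48, -1.49], [-0.8, 0.65, 1.28, 1.84, -0.66, 1.32, -1.39], [-0.95, 0.77, 1.27, 2.19, -1.06, 0.78, -1.12], [-1.01, 0.83, 1.27, 2.11, -1.0, 0.82, -1.49]]
0.5 1.57 [[-0.47, 0.34, 0.71, 1.65, -0.26, 1.38, 2.92], [-0.41, 0.36, 0.58, 1.82, -0.27, 1.16, 2.91], [-0.25, 0.35, 0.23, 2.15, 0.04, 0.49, 2.55
[... 487 characters left out ...]
.7, 0.76, 1.27, 1.74, -0.7, 1.5, -1.33], [-0.97, 0.54, 1.06, 2.32, -0.95, 0.33, -1.26], [-1.14, 0.81, 1.26, 2.22, -1.05, 0.56, -1.52]]
1 1.57 [[0.85, 0.63, -1.19, 1.46, 0.38, 1.61, 2.29], [0.87, 0.69, -1.19, 1.64, 0.45, 1.43, 2.23], [-0.35, 0.31, 0.25, 2.29, 0.54, 0.29, 2.0], [-0.47, 0.38, 0.26, 2.19, 0.54, 0.43, 1.7]]
1 3.14 [[-0.5, 0.49, 0.88, 1.56, -0.41, 1.55, 1.5], [-0.47, 0.5, 0.77, 1.73, -0.41, 1.34, 1.5], [-0.51, 0.33, 0.43, 2.3, 0.33, 0.25, 0.62], [-0.68, 0.41, 0.52, 2.2, 0.29, 0.37, 0.36]]
1 -1.57 [[-0.48, 0.48, 0.85, 1.56, -0.39, 1.55, -0.09], [-0.51, 0.52, 0.84, 1.73, -0.44, 1.35, -0.04], [-0.72, 0.38, 0.69, 2.31, -0.12, 0.23, -0.5], [-0.88, 0.49, 0.79, 2.21, -0.12, 0.34, -0.82]]
```

Run:
```python
from h import *
from bench import r
import cv2
SP=-np.pi/2
p=r.current_position(); r.movel([p[0],p[1],.36],v=.2)
r.command_gripper(0.0)
P=pose(0,0,.10,k=.5,spin=SP); r.reach(*P)
print(r.current_time_s(),P[0],r.current_position(),r.current_finger_gap(),r.current_force(),np.round(r.current_q(),2))
w=r.snapshot("wrist"); t=r.snapshot("top"); cv2.imwrite("pics/top1.png",t["color"])
print({k:v for k,v in w.items() if k!="color"})
cv2.imwrite("pics/w1.png",w["color"])
# predicted pixel of tread centre in wrist
C["w"]=(w["fovy"],w["cx"],w["cy"],w["origin"],w["orientation"])
T=[pose(0,0,0,lat=a,lon=b)[0] for a,b in((0,0),(.024,.025),(.024,-.025),(-.024,-.025),(-.024,.025))]
print(proj("w",T).round(1))
```

```text
4.6917 [ 0.55509841 -0.08039966  0.30043299] [ 0.55542556 -0.07928117  0.30032315] 0.0002908634753962326 [-0.01749317  0.30681289 -0.32922862] [-0.66  0.43  1.01  1.66 -0.39  1.41 -0.08]
{'fovy': 71.13100758121209, 'cx': 312.54420413776353, 'cy': 240.29926839399906, 'origin': array([ 0.60726312, -0.03268418,  0.46931525]), 'orientation': array([-0.26299103,  0.13649914, -0.51608593])}
[[298.1 234.1]
 [266.6 205.9]
 [328.3 204.7]
 [327.5 260.4]
 [268.6 262.9]]
```

View pics/w1.png

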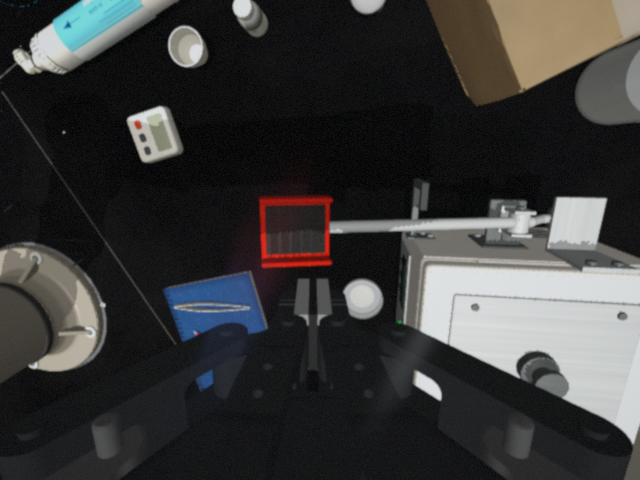

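The tread shows at about (267–329, 203–258), centred on (297,231) against a predicted (298,234), so the pose holds to within 3 mm. Next I'll touch the tread and press along the arc.

```bash
cat >> h.py <<'E'
SP=-np.pi/2
LAT=.007
def P(q,sw=0,h=0,lat=LAT): return pose(q,sw,h,lat=lat,k=.5,spin=SP)
E
python3 - <<'E'
from h import *
from bench import r
r.movel(*P(0,0,.03),v=.12)
c=r.movel(*P(0,0,-.006),v=.03,max_force=2.5)
p=r.current_position(); print("contact",c,p,P(0)[0],r.current_force().round(1))
# height of contact above the nominal tread plane
h=(p-P(0)[0])@np.array([0,0,1]); print("h",h)
h=min(max(h,-.004),.006)
for q in np.linspace(.05,.6,12):
    c=r.movel(*P(q,0,h),v=.035,max_force=30)
    print(round(q,2),c,r.current_force().round(1),(r.current_position()-P(q,0,h)[0]).round(4))
    if c: break
print(r.current_time_s())
E
```

```text
contact False [ 0.53416003 -0.06041792  0.19844195] [ 0.53538374 -0.06111785  0.2040559 ] [ 0.6 -0.6  0.3]
h -0.005613947439908257
0.05 False [ 0.3 -0.9  0.4] [-0.0001  0.0002  0.    ]
0.1 False [0.2 0.1 0. ] [-0.0001  0.0001 -0.    ]
0.15 False [ 0.7 -0.5  4.7] [ 0.001  -0.0003  0.0006]
0.2 False [-0.8  0.   7.1] [0.0004 0.0001 0.0005]
0.25 False [-0.9  0.8  6.3] [0.0004 0.0001 0.0005]
0.3 False [-2.3  1.6  8.9] [0.0001 0.0003 0.0004]
0.35 False [-1.7  1.2  6. ] [-0.      0.0004  0.0003]
0.4 False [-3.7  2.3  7. ] [-0.0002  0.0005  0.0002]
0.45 False [-3.   2.6  7.6] [-0.0005  0.0006  0.    ]
0.5 False [-3.4  1.3  6.7] [-0.0006  0.0007 -0.0001]
0.55 False [-3.7  2.4  6.5] [-0.0008  0.0008 -0.0002]
0.6 False [-4.4  2.5  6. ] [-0.0012  0.0009 -0.0004]
12.2167
```

Run:
```python
from bench import r
import cv2,numpy as np
w=r.snapshot("wrist")["color"]; s=r.snapshot("scene")["color"]
a=cv2.resize(w[130:330,200:520],(640,400)); b=cv2.resize(s[160:310,200:400],None,fx=2.6,fy=2.6)
cv2.imwrite("pics/w2.png",cv2.resize(w[150:350,200:450],None,fx=3,fy=3)); cv2.imwrite("pics/s2.png",cv2.resize(s[160:310,200:400],None,fx=4,fy=4))
```

```text
(no output)
```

View pics/w2.png

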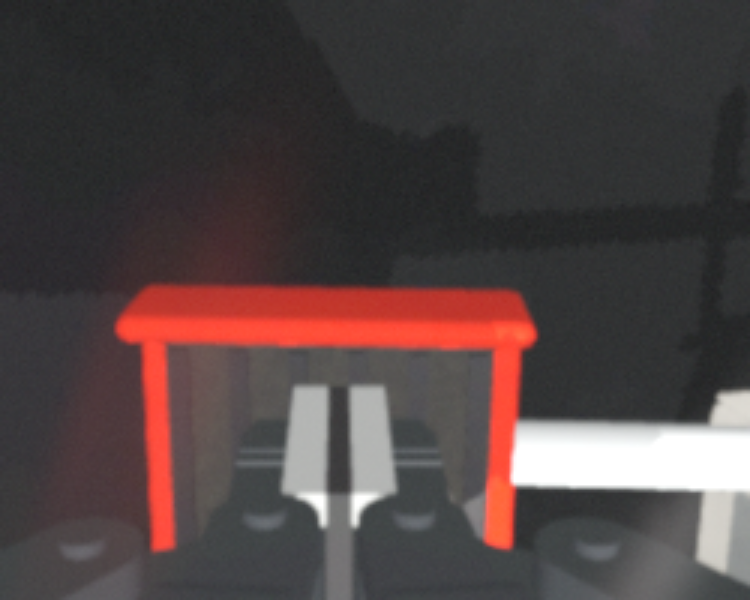

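View pics/s2.png

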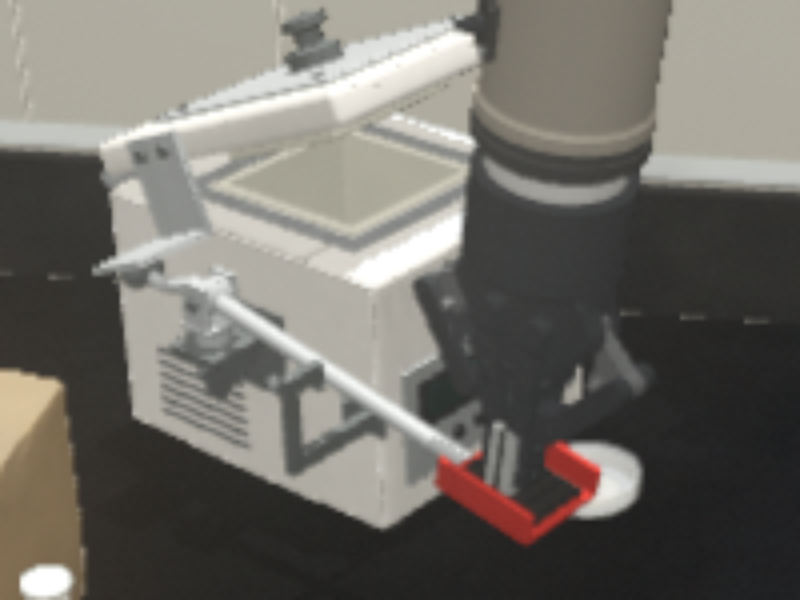

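The tips sit inside the tread, near its middle, and the lid is rising without trouble. Contact came late, so I'll keep pressing until I feel the stop.

Run:
```python
from h import *
from bench import r
h=-.004
for q in np.arange(.62,.80,.02):
    c=r.movel(*P(q,0,h),v=.03,max_force=12)
    f=r.current_force(); print(round(q,2),c,f.round(1),r.current_position().round(4))
    if c or f[2]>16: break
print(r.current_time_s())
```

```text
0.62 False [-3.6  2.8  5.7] [ 0.5357 -0.061   0.073 ]
0.64 False [-4.3  3.5  5.6] [ 0.5369 -0.0617  0.069 ]
0.66 False [-4.9  4.   6.6] [ 0.5381 -0.0625  0.0651]
0.68 False [-4.7  3.3  4.9] [ 0.5396 -0.0634  0.0614]
0.7 False [-4.1  4.4  4.6] [ 0.5412 -0.0644  0.0577]
0.72 False [-4.9  2.5  4.1] [ 0.5431 -0.0654  0.0541]
0.74 False [-3.   2.9  3.2] [ 0.5449 -0.0666  0.0504]
0.76 False [-4.   2.1  2.6] [ 0.5467 -0.0676  0.0468]
0.78 False [-6.2  3.6  7.9] [ 0.5483 -0.0683  0.0431]
0.8 False [-7.5  4.1 13.7] [ 0.5498 -0.0692  0.0396]
15.2333
```

Run:
```python
from bench import r
from h import *
import cv2
s=r.snapshot("scene")["color"].copy()
for sw,q,c in ((0,.645,(0,255,0)),(0,.6,(255,0,255))):
    T=[pose(q,sw,hh,lat=a,lon=b)[0] for a,b,hh in((.024,.025,.013),(.024,-.025,.013),(-.024,-.025,.013),(-.024,.025,.013))]
    cv2.polylines(s,[np.int32(proj("scene",T)*16)],True,c,1,shift=4)
print(proj("scene",[r.current_position()]))
cv2.imwrite("pics/s3.png",cv2.resize(s[170:310,200:400],None,fx=4,fy=4))
```

```text
[[318.32655156 305.69291031]]
```

View pics/s3.png

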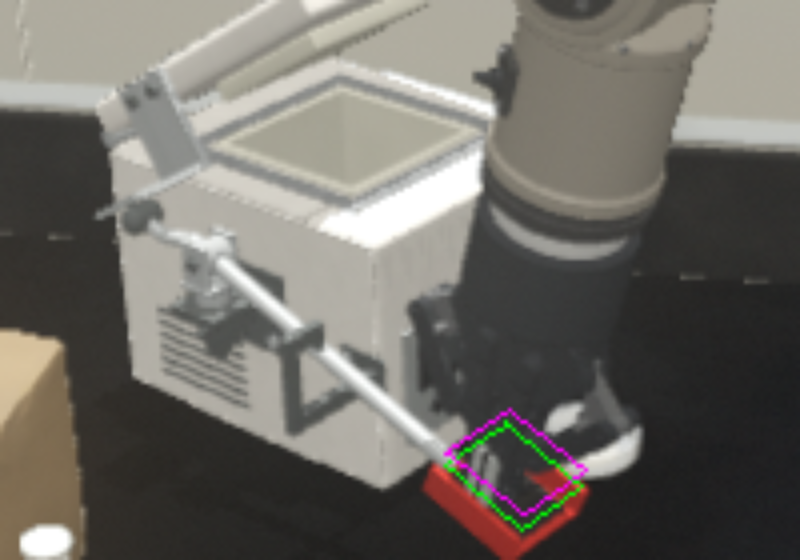

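Pedal is essentially at its stop; before I swing, I'll compare the bar's slope in the image (about 0.917, from crop (235,262) to (440,450)) with the model.

Run:
```python
from h import *
from bench import r
for q in (0.5,.55,.6,.645,.7):
    a=.26-q
    p=proj("scene",fw(F0,[[-.012-d*np.cos(a),.12,.141+d*np.sin(a)] for d in (.01,.16)]))
    print(q,((p-[200,170])*4).round(0).tolist(),((p[1]-p[0])[1]/(p[1]-p[0])[0]).round(3))
z=R.from_euler("xyz",r.current_orientation()).apply([0,0,1])
print(z, "tip 28mm back:",((proj("scene",[r.current_position()-.028*z])-[200,170])*4))
```

```text
0.5 [[224.0, 264.0], [439.0, 411.0]] 0.685
0.55 [[224.0, 264.0], [436.0, 423.0]] 0.747
0.6 [[224.0, 265.0], [433.0, 434.0]] 0.81
0.645 [[224.0, 266.0], [429.0, 444.0]] 0.869
0.7 [[224.0, 267.0], [424.0, 456.0]] 0.942
[ 0.2271552  -0.12837049 -0.96536083] tip 28mm back: [[483.89986891 502.20028504]]
```

The bar is right down. The image also shows the fingertips sitting about 28 mm short of the reported TCP, which explains the late contact. Now I'll swing to the left.

Run:
```python
from h import *
from bench import r
h=-.004
for sw in np.arange(.03,.301,.03):
    c=r.movel(*P(.80,sw,h),v=.03,max_force=10)
    f=r.current_force(); l=R.from_euler("z",F0[2]-sw).apply([0,1,0])
    print(round(sw,2),c,f.round(1),"lat",(f@l).round(1),r.current_position().round(4))
    if c or f@l<-8: break
print(r.current_time_s())
import cv2
s=r.snapshot("scene")["color"]
cv2.imwrite("pics/s4.png",cv2.resize(s[170:310,200:400],None,fx=4,fy=4))
```

```text
0.03 False [-7.8  5.9 13.8] lat 1.0 [ 0.5531 -0.0642  0.0397]
0.06 False [-7.4  6.2 14.2] lat 1.1 [ 0.5564 -0.0593  0.0397]
0.09 False [-8.   7.5 15.1] lat 1.5 [ 0.5595 -0.055   0.0397]
0.12 False [-7.9  6.7 13.4] lat 0.7 [ 0.5629 -0.0505  0.0397]
0.15 False [-6.8  7.1 13.9] lat 1.3 [ 0.5665 -0.0462  0.0397]
0.18 False [-6.7  8.7 13.3] lat 2.4 [ 0.5703 -0.0418  0.0398]
0.21 False [-5.7  9.2 13.9] lat 3.1 [ 0.5745 -0.0373  0.0399]
0.24 False [-9.2  5.8 14.9] lat -2.1 [ 0.5769 -0.0349  0.0397]
0.27 False [-12.3   2.9  14.4] lat -6.7 [ 0.5793 -0.033   0.0394]
0.3 False [-12.7   1.7  15.5] lat -8.2 [ 0.5832 -0.0301  0.0396]
18.6167
```

View pics/s4.png

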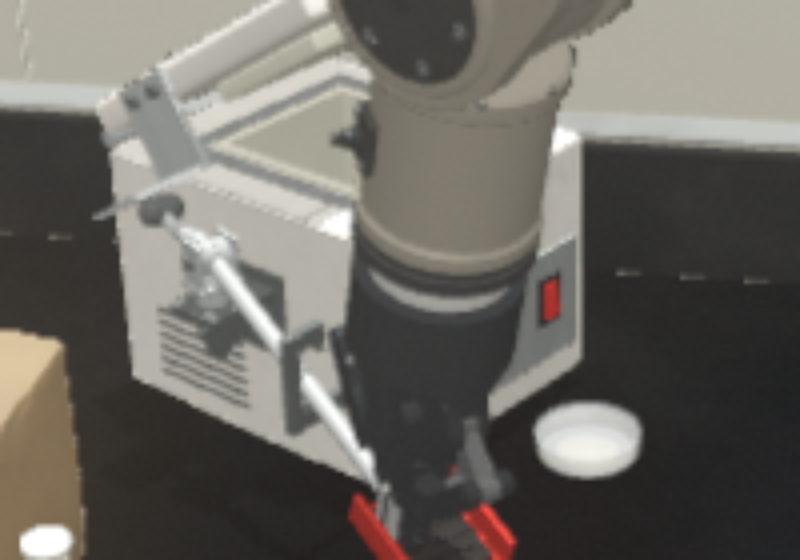

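The bar is in the hook's mouth and against its post (crop ~(305,370)), with about 8 N of sideways force. Now I'll let it up gently.

Run:
```python
from h import *
from bench import r
h=-.004
for q in np.arange(.785,.54,-.015):
    r.movel(*P(q,.28,h),v=.02)
    f=r.current_force(); l=R.from_euler("z",F0[2]-.28).apply([0,1,0])
    print(round(q,3),f.round(1),"lat",(f@l).round(1),r.current_position().round(4))
    if np.linalg.norm(f)<1.2: break
print(r.current_time_s())
```

```text
0.785 [-7.   3.8 11.6] lat -2.3 [ 0.5817 -0.0295  0.0427]
0.77 [-5.5  2.1  8.3] lat -2.5 [ 0.5807 -0.0287  0.0454]
0.755 [-3.5  1.3  5.6] lat -1.6 [ 0.5798 -0.0279  0.048 ]
0.74 [-3.1  0.2  6. ] lat -2.0 [ 0.579  -0.027   0.0509]
0.725 [-3.5 -0.4  7.4] lat -2.8 [ 0.578  -0.0261  0.0538]
0.71 [-3.2 -1.2  6.6] lat -3.1 [ 0.5771 -0.0251  0.0567]
0.695 [-2.7 -0.6  7.3] lat -2.3 [ 0.5762 -0.0241  0.0596]
0.68 [-2.5 -0.2  7.1] lat -1.9 [ 0.5754 -0.0232  0.0626]
0.665 [-1.9 -0.3  7.2] lat -1.5 [ 0.5747 -0.0224  0.0655]
0.65 [-1.9 -1.6  8.7] lat -2.4 [ 0.5739 -0.0216  0.0685]
0.635 [-2.2 -2.6  6.9] lat -3.4 [ 0.5732 -0.0209  0.0714]
0.62 [-1.1 -1.4  0.9] lat -1.8 [ 0.5717 -0.0197  0.0734]
0.605 [-1.9 -0.7 -0. ] lat -1.8 [ 0.5707 -0.0186  0.0761]
0.59 [-2.4  0.  -0.7] lat -1.7 [ 0.5705 -0.0183  0.0794]
0.575 [-0.6 -0.4  0.6] lat -0.7 [ 0.5706 -0.0175  0.0827]
23.375
```

Force went to zero at q≈0.62, which is the expected latch point. Next I'll withdraw straight up and look.

Run:
```python
from h import *
from bench import r
import cv2
p=r.current_position()
l=R.from_euler("z",F0[2]-.28).apply([0,1,0])
r.movel(p-.004*l+[0,0,.004],v=.03)
print(r.current_force().round(1))
p=r.current_position()
r.movel(p+[0,0,.03],v=.05); print(r.current_force().round(1))
r.movel(p+np.array([-.04,.06,.12]),v=.1)
print(r.current_force().round(1),r.current_time_s())
s=r.snapshot("scene")["color"]; t=r.snapshot("top")["color"]
a=cv2.resize(s[130:330,200:400],(590,590)); b=t[100:290,180:480]
cv2.imwrite("pics/s5.png",np.hstack([cv2.resize(s[150:310,200:400],(400,320)),cv2.resize(t[100:340,160:460],(400,320))]))
```

```text
[-0.1  0.1  0.1]
[ 0.3  1.1 -0.4]
[-0.4 -0.8  0. ] 25.7667
```

View pics/s5.png

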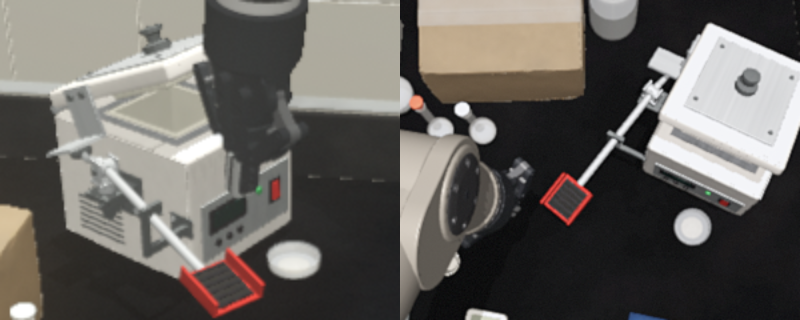

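The bar is held up in the hook, the lid is open, the dish hasn't moved and the gripper is clear of everything. I'll hand in.

```bash
python3 -c "
from bench import r
r.hold(0.5); print(r.hand_in())"
```

```text
the job is handed in; nothing more can be done
None
```

The furnace is open and the job is handed in: the hook alone held the lid up in the last picture, the gripper was clear, and the move took about 26 s of the 48 s allowed; no verdict came back.

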